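Turn the keyed end cap onto its key and press it home

ROBOT

A 6-joint arm with a two-finger parallel gripper is mounted at the origin on the work surface. World frame = base frame: x ahead of the robot, y to its left, z up, the work surface at z = 0. Lengths are in m, angles in rad, forces in N, time in s.
With the tool pointing down it reaches from about 0.225 to 0.875 m from the base axis. Payload 3.4 kg.
Tool frame: the origin (TCP) lies between the finger pads; the fingertips stand 25 mm ahead of it and the grasp point (between the pads) lies 6 mm ahead of it; z points along the fingers, x is the direction in which the jaws open and shut, and the axes are right-handed (so a half turn about z gives the same grasp; the last joint's range is limited). The gripper opens to 85 mm and grips with 20 to 120 N. Pads are 22 mm wide; open, the fingers measure 114 mm over their backs; the gripper's body (76 mm by 85 mm) begins 54 mm behind the grasp point. The pads swing forward as they close: fully open they stand 13 mm farther back than shut.
Start: joints at [-1.233, 0.276, 1.505, -0, 1.361, -0.121], TCP at [0.255, -0.516, 0.256] pointing down, gripper open.
Joint ranges: [-2.89, 2.89], [-0.75, 2.08], [0.22, 2.7], [-1.18, 4.32], [0.11, 2.71], [-2.7, 2.7]. Speed limits (rad/s): [2.57, 2.57, 3.14, 3.14, 3.14, 3.14].

INTERFACE

Orientations are given as a unit quaternion [w, x, y, z].
In Python, from workcell import robot, optics gives the robot as it stands.
- The arm moves only by the tool servo_tool, never from a script. Its arguments are lists of equal length, an entry for each row: "claw": the opening, from 0 (shut) to 1 (fully open); "slide": the shift along the tool's x, y, z in units of 1000 mm (1.0 is 1000 mm), a list of three; "delta_rot": the turn, a rotation vector about the tool's x, y, z in units of 2 pi rad (1.0 is 2 pi rad), a list of three. In form: {"claw": [claw, ...], "slide": [[dx, dy, dz], ...], "delta_rot": [[rx, ry, rz], ...]}. A call has 1 to 12 rows; each row is the pose to reach, as a shift and turn from the pose commanded when the call began, along the tool's axes at that moment, turning the shorter way round; what a row does not reach only later rows make up. A row lasts 1/10 s, in which the tool goes at most 50 mm and 8.59 degrees, less where a joint would pass 70% of its speed; a pose out of reach is approached as far as the arm can. A call with a number of a shift or a turn outside -1 to 1 is refused whole. A call with a gripper value outside its range is refused whole. The fingers move at their own pace and stop on an object; "grip_force" is the grip in N (left out, the last holds). Time passes only in rows, so rows that repeat a pose let the fingers close. It gives the time, the measured TCP pose, the force and the opening at its end, in the units of the state.
- robot.state(): the state, without advancing time (a new reading comes with each control period).
- optics.camera(name): name is "scene" or "top" or "wrist"; returns a dict with "image" (420x560x3 uint8, red, green, blue), "fx", "fy", "cx", "cy" (pixels), "extrinsics" (4x4, takes a point from camera to world coordinates); the wrist camera has in their place "T_tool_cam" (4x4, takes a point from camera to tool coordinates, whose origin is the TCP and whose axes are the tool frame's). Camera axes: x right, y up, looking along -z (the intrinsics and any distortion apply to the point x, -y, -z); pixel columns grow to the right and rows downward; lengths in m; the calibration is good to about 2 mm. A picture is of the moment at which its call begins: read the wrist's pose just before it. There is no depth.
- robot.finish_job(): hands the job in, once; it reports no verdict.
The state is a dict: "time": time; "joints": joint angles; "dq": joint speeds; "joint_efforts": joint torques, N m; "tool_pos": TCP position; "tcp_rot": TCP orientation; "ft_force": force on the tool from outside, world axes, zero at the start; "torque": the same for the moment, N m; "gripper_width": opening from 0.0 (shut) to 1.0 (fully open).
Only numpy, scipy, OpenCV 4.12 (cv2) and the standard library are available. Lean on these libraries where they do the work, as an engineer would, in place of code of your own. Each camera call takes 0.05 s, during which the arm holds its last target. There are 200 camera calls.

TASK

One of the two dispenser barrels still has its end cap standing proud of the rim. Leaving it on its spindle, push the cap's stud round with a fingertip until the cap's notch stands over the key in the barrel, then press the cap gently down in the middle until it is flush with the rim, and move clear. Do not grip, lift or tip the cap, and leave everything else on the bench where it is.

Things in the scene. Friction and masses are not known exactly. Their poses are not given: they have to be found in the camera images.
- barrel_rim (a point): point on the axis of the work barrel at the height of its rim. Upright aluminium barrel bolted to the bench: 112 mm across (foot 132 mm), rim 62 mm above the bench. Inside its mouth (104 mm across) one rounded key 8 mm wide sticks inward from the wall; a 10 mm wide steel lug, 4 mm proud of the rim, marks the key from outside.
- key (a point): top of that key, 43 mm from the barrel's axis and 1 mm below the rim. The key reaches from the wall in to 39 mm from the axis.
- spindle (a joint): the black friction spindle under the cap, in the middle of the barrel: 0 = up (as at the start), 0.010 m = fully down. It has no spring: it slides down under about 12 N (the cap's own 4 to 6 N included), and stays where it is left.
- cap: loose nickel-steel end cap, about 0.5 kg, plate 96 mm across, 8 mm thick, lying level on the spindle, turning in its centre hole (stub 22 mm deep, 1 mm play). Origin: centre of the plate's underside; x points to its one notch, z up. At the start the plate's top is 10 mm above the rim and its underside 3 mm above the key, which blocks it unless the notch is over the key; seated, the top is flush with the rim.
- cap_notch (a point): in the middle of the cap's notch, 43 mm from the cap's centre, at the height of the plate's top. The notch is 16 mm wide, cut in from the edge to 36 mm from the centre; it fits over the key within about 4 mm either side.
- cap_stud (a point): top of the upright round stud on the cap: 12 mm across, 22 mm above the plate's top, 40 mm from the cap's centre, exactly opposite the notch. Pushing it sideways, square to the radius, turns the cap (2 to 4 N, friction only, no overrun); a push in or out along the radius only tips it.
- cap_button (a point): middle of the top of the flat round boss at the cap's centre, 28 mm across, 4 mm above the plate's top: the place to press.
- finished_rim (a point): axis of a second, equal barrel at the height of its rim (62 mm above the bench), whose cap is already fitted and fixed; its stud stands 22 mm above its rim. Not to be worked on. Also on the bench, at the far left seen from the robot, is a fixed bench vise some 0.2 m high.
- mug: heavy white ceramic coffee mug, 84 mm across, 95 mm tall, handle at its +y; origin at the centre of its underside; bystander
- pliers: steel pliers with green grips lying flat, about 180 mm long and 16 mm high; origin under the pivot, jaws to its +x; bystander
- spare_cap: plain round nickel end cap without notch, 72 mm across, 22 mm high with its small knob, lying on the bench; origin at the centre of its underside; bystander
- salt_shaker: white salt shaker with a steel top, 42 mm across, 78 mm tall, origin at the centre of its underside; bystander
- jar: glass jar with steel cap, 68 mm across, 100 mm tall, origin at the centre of its underside; bystander
- screwdriver: screwdriver lying flat, black handle; origin on its underside; bystander
- screw_tray: low open steel tray, 90 x 120 x 25 mm, origin at the centre of its underside; bystander
Things that resemble listed ones, but are neither listed nor needed, are in the scene too. What is shaped like the part that bears barrel_rim but red is not meant. What is shaped like the cap but blue is not meant.

How it is judged:
By the outcome, as a careful person would: the job done as asked, in the order asked, and still so for the second after the job is handed in, with the robot touching nothing.
It also fails if it takes over 58 s, if anything falls off the work surface, if the arm or the gripper's body presses on something with over 40 N, if the wrist force passes 120 N, or if a joint passes its speed limit or range.

## Working session

There is one attempt and no reset: what is moved stays moved. The work goes in short steps, Python scripts to look and compute and a tool call to move; the robot and the scene stay as the last step left them, time stands still between calls to the robot, and variables do not carry over. Pictures are saved under pics/ and viewed, about 8 in all and at most 12, crops included, and the job is handed in when it is done.

Besides the shell and the picture viewer there is one more tool, called after "Call:" as name(argument=value, ...) on one line, values as JSON. servo_tool: Moves the arm, as the interface text tells. Its arguments: {"type":"object","properties":{"claw":{"type":"array","items":{"type":"number"}},"slide":{"type":"array","items":{"type":"array","items":{"type":"number","minimum":-1,"maximum":1}}},"delta_rot":{"type":"array","items":{"type":"array","items":{"type":"number","minimum":-1,"maximum":1}}},"grip_force":{"type":"number"}},"required":["claw","slide","delta_rot"]}

```bash
mkdir -p pics; cat > h.py <<'E'
import numpy as np, cv2
from scipy.spatial.transform import Rotation as R
from workcell import robot, optics
def cam(name,fn=None):
    s=robot.state(); c=optics.camera(name)
    if name=="wrist":
        T=np.eye(4); T[:3,:3]=R.from_quat(np.roll(s["tcp_rot"],-1)).as_matrix(); T[:3,3]=s["tool_pos"]
        c["extrinsics"]=T@np.array(c["T_tool_cam"])
    c["E"]=np.array(c["extrinsics"])
    if fn: cv2.imwrite("pics/"+fn,c["image"][:,:,::-1])
    return c
def ray(c,u,v,z):
    d=c["E"][:3,:3]@np.array([(u-c["cx"])/c["fx"],-(v-c["cy"])/c["fy"],-1.]); o=c["E"][:3,3]
    return o+d*(z-o[2])/d[2]
def proj(c,p):
    q=c["E"][:3,:3].T@(np.array(p)-c["E"][:3,3]); return c["cx"]+c["fx"]*q[0]/-q[2], c["cy"]-c["fy"]*q[1]/-q[2]
E
python3 - <<'E'
from h import *
import pickle
a=cam("top");b=cam("scene")
pickle.dump((a,b),open("c.pkl","wb"))
im=np.vstack([a["image"],b["image"]])[:,:,::-1]
cv2.imwrite("pics/top.png",a["image"][:,:,::-1]);cv2.imwrite("pics/scene.png",b["image"][:,:,::-1])
print([k for k in a if k not in("image",)]);print(a["E"],a["fx"],a["cx"],a["cy"]);print(b["E"],b["fx"])
print({k:np.round(v,3) for k,v in robot.state().items()})
E
```

```text
['fx', 'fy', 'cx', 'cy', 'extrinsics', 'E']
[[ 0.01864171  0.99086069 -0.13359487  0.36121945]
 [-0.99976121  0.01999714  0.00881107  0.02212407]
 [ 0.01140206  0.13339871  0.99099686  1.45233776]
 [ 0.          0.          0.          1.        ]] 464.1982007072508 282.2048079028143 209.3930482375754
[[ 0.82253162 -0.32938522  0.4636239   1.15314406]
 [ 0.56829139  0.44440653 -0.69249385 -0.86698963]
 [ 0.02205975  0.83307156  0.5527252   0.78286974]
 [ 0.          0.          0.          1.        ]] 417.722540160275
{'time': np.float64(0.1), 'joints': array([-1.233,  0.277,  1.506, -0.   ,  1.361, -0.121]), 'dq': array([ 0.001, -0.001, -0.002,  0.001, -0.002,  0.001]), 'joint_efforts': array([ 2.0000e-03, -4.1770e+01, -2.4641e+01, -0.0000e+00,  6.0000e-03,
        0.0000e+00]), 'tool_pos': array([ 0.254, -0.515,  0.255]), 'tcp_rot': array([-0.001,  0.849, -0.528, -0.001]), 'ft_force': array([-0.615, -0.781,  0.807]), 'torque': array([ 0.007, -0.011,  0.028]), 'gripper_width': np.float64(0.998)}
```

View pics/top.png

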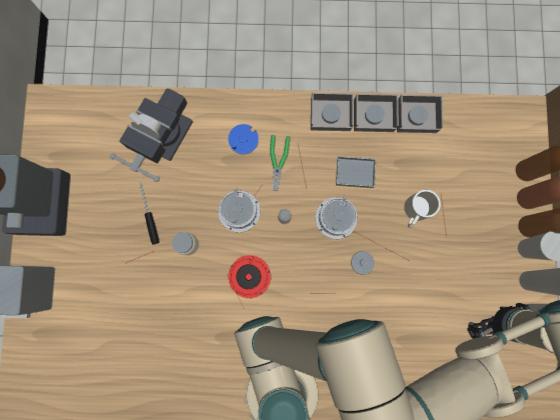

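View pics/scene.png

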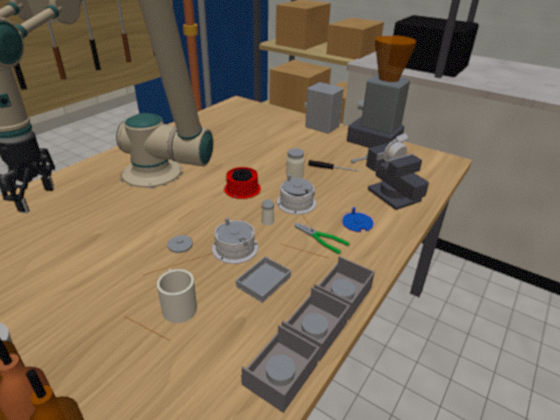

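The top view shows two barrels, at about (239,210) and (337,217), with the shaker between them at (285,216). I'll zoom in on both to see which cap is proud.

```bash
python3 - <<'E'
from h import *
import pickle
a,b=pickle.load(open("c.pkl","rb"))
A=a["image"][:,:,::-1];B=b["image"][:,:,::-1]
z=lambda I,u,v:cv2.resize(I[v-29:v+29,u-39:u+39],(390,290),interpolation=cv2.INTER_CUBIC)
cv2.imwrite("pics/z1.png",np.vstack([np.hstack([z(A,239,210),z(A,337,217)]),np.hstack([z(B,297,194),z(B,235,238)])]))
for u,v in((239,210),(337,217)):print(ray(a,u,v,.066))
for u,v in((297,187),(235,232)):print(ray(b,u,v,.066))
E
```

```text
[0.54364254 0.13978791 0.066     ]
[ 0.52833117 -0.15560408  0.066     ]
[0.54791073 0.14808132 0.066     ]
[ 0.53847068 -0.16078806  0.066     ]
```

View pics/z1.png

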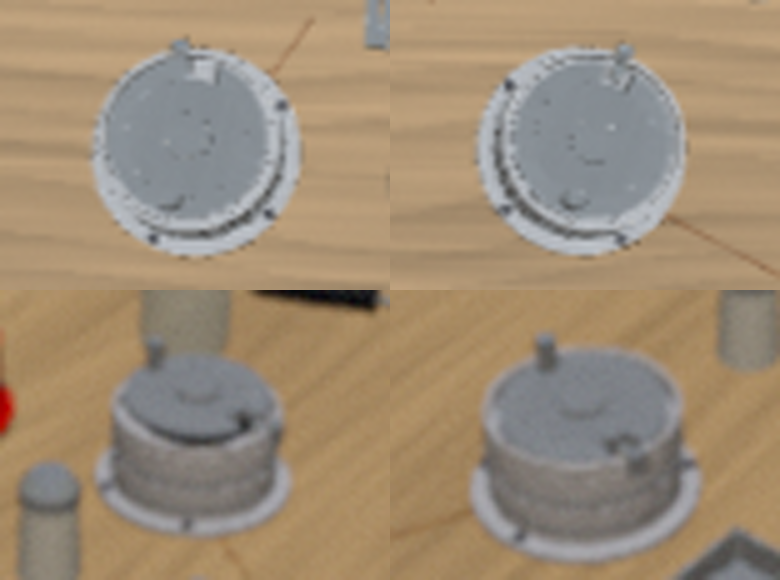

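The left barrel, at about (0.545, 0.14), has the tilted-looking proud cap and a misaligned notch. The right one is flush. I'll move above the left one.

Call:
servo_tool(claw=[0, 0, 0, 0, 0, 0, 0, 0, 0, 0, 0, 0], slide=[[-0.461, -0.546, -0.045], [-0.461, -0.546, -0.045], [-0.461, -0.546, -0.045], [-0.461, -0.546, -0.045], [-0.461, -0.546, -0.045], [-0.461, -0.546, -0.045], [-0.461, -0.546, -0.045], [-0.461, -0.546, -0.045], [-0.461, -0.546, -0.045], [-0.461, -0.546, -0.045], [-0.461, -0.546, -0.045], [-0.461, -0.546, -0.045]], delta_rot=[[0, 0, 0], [0, 0, 0], [0, 0, 0], [0, 0, 0], [0, 0, 0], [0, 0, 0], [0, 0, 0], [0, 0, 0], [0, 0, 0], [0, 0, 0], [0, 0, 0], [0, 0, 0]])

```text
time: 1.3
tool_pos: [0.494, 0.0355, 0.2939]
tcp_rot: [0.0, 0.849, -0.528, 0.0]
ft_force: [-0.1, -0.4, 0.2]
gripper_width: -0.001
```

```bash
python3 - <<'E'
from h import *
c=optics.camera("wrist");print(np.round(c["T_tool_cam"],3),c["fx"]);s=robot.state();print(s["tool_pos"],s["tcp_rot"],s["joints"],s["ft_force"])
E
```

```text
[[ 1.    -0.     0.001  0.001]
 [ 0.    -0.958 -0.287 -0.073]
 [ 0.001  0.287 -0.958 -0.119]
 [ 0.     0.     0.     1.   ]] 301.4811029490605
[0.49719126 0.04296943 0.29430122] [-4.76861911e-03  8.50763820e-01 -5.25526392e-01 -4.40721257e-04] [-0.05936602  0.1376556   1.5932398   0.00893469  1.40695776  1.04587474] [3.13308253 5.17650955 0.66944304]
```

Call:
servo_tool(claw=[0, 0, 0, 0, 0, 0, 0], slide=[[-0.068, -0.137, 0.074], [-0.068, -0.137, 0.074], [-0.068, -0.137, 0.074], [-0.068, -0.137, 0.074], [-0.068, -0.137, 0.074], [-0.068, -0.137, 0.074], [-0.068, -0.137, 0.074]], delta_rot=[[0, 0, 0], [0, 0, 0], [0, 0, 0], [0, 0, 0], [0, 0, 0], [0, 0, 0], [0, 0, 0]])

```text
time: 2.05
tool_pos: [0.5861, 0.1538, 0.2209]
tcp_rot: [0.0, 0.849, -0.528, 0.0]
ft_force: [0.5, 0.4, 0.5]
gripper_width: -0.0
```

```bash
python3 - <<'E'
from h import *
import pickle
c=cam("wrist","w1.png");pickle.dump(c,open("w1.pkl","wb"));s=robot.state();print(s["tool_pos"],s["tcp_rot"],s["joints"],s["ft_force"])
E
```

```text
[0.58618267 0.15375907 0.22121514] [-1.76805446e-04  8.49030014e-01 -5.28344158e-01  6.74535119e-04] [ 1.42092501e-01  3.42255431e-01  1.49528532e+00 -6.19156025e-04
  1.30279157e+00  1.25555459e+00] [-0.19031281 -0.40250731  0.43958423]
```

View pics/w1.png

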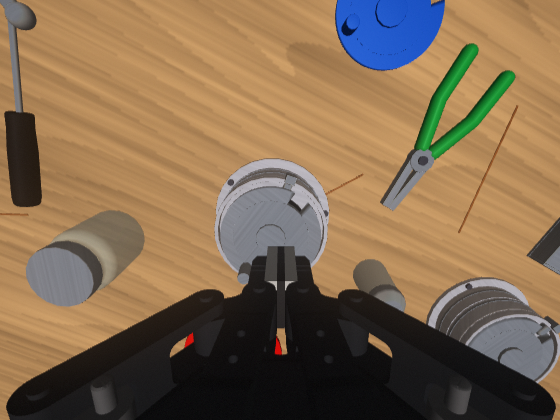

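```bash
python3 - <<'E'
from h import *
import pickle
c=pickle.load(open("w1.pkl","rb"))
I=c["image"][150:290,200:345,::-1]
cv2.imwrite("pics/z2.png",cv2.resize(I,None,fx=4,fy=4,interpolation=cv2.INTER_CUBIC))
E
```

```text
(no output)
```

View pics/z2.png

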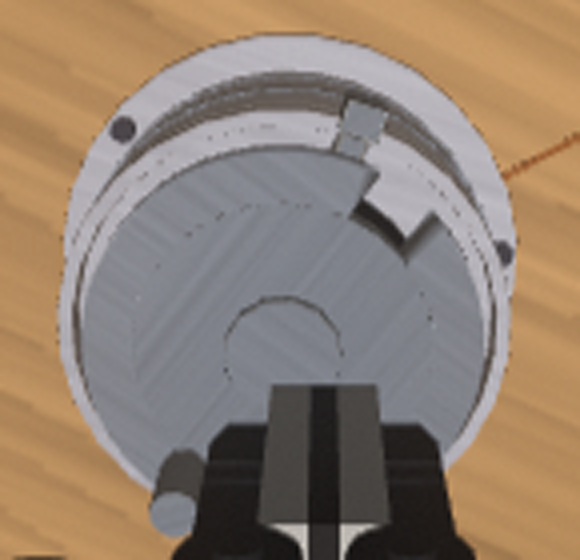

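```bash
python3 - <<'E'
from h import *
import pickle
from scipy.optimize import least_squares as ls
c=pickle.load(open("w1.pkl","rb"))
P=lambda x,y,z:ray(c,200+x/4-.4,150+y/4-.4,z)[:2]
E=np.array([P(*p,.072) for p in((78,330),(140,210),(200,167),(275,147),(350,160),(470,250),(490,320),(155,465))])
f=ls(lambda q:np.hypot(*(E-q[:2]).T)-q[2],[.54,.14,.048]);C=f.x[:2];print("cap",f.x,np.round(f.fun,4))
B=P(283,350,.076);print("button",B)
def pol(n,p):
  d=p-C;print(n,np.round(p,4),"r",round(np.hypot(*d),4),"ang",round(np.degrees(np.arctan2(d[1],d[0])),1))
pol("notch out",(P(380,172,.072)+P(437,212,.072))/2)
pol("notch in",(P(350,215,.072)+P(405,260,.072))/2)
pol("stud",P(173,513,.094));pol("lugtop",P(358,142,.066));pol("lug upper quad",P(365,115,.066))
E
```

```text
cap [0.5501523  0.14473919 0.0478713 ] [ 0.0023 -0.0005 -0.0004  0.     -0.0008  0.0006  0.0004 -0.0015]
button [0.54942215 0.14567996]
notch out [0.5959 0.1361] r 0.0465 ang -10.7
notch in [0.583  0.1375] r 0.0336 ang -12.4
stud [0.509  0.1536] r 0.0421 ang 167.9
lugtop [0.6001 0.1511] r 0.0504 ang 7.2
lug upper quad [0.6065 0.1525] r 0.0569 ang 7.8
```

Cap centre is about (0.550, 0.145), the notch at −12°, the stud at 168° and the lug (key) at +7°. So the cap needs about +19° CCW, pushing the stud toward −y. I'll go beside the stud with the tool's y along the push direction.

Call:
servo_tool(claw=[0, 0, 0, 0, 0, 0, 0, 0, 0], slide=[[-0.054, 0.051, 0.05], [-0.054, 0.051, 0.05], [-0.054, 0.051, 0.05], [-0.054, 0.051, 0.05], [-0.054, 0.051, 0.05], [-0.054, 0.051, 0.05], [-0.054, 0.051, 0.05], [-0.054, 0.051, 0.05], [-0.054, 0.051, 0.05]], delta_rot=[[0, 0, -0.1444], [0, 0, -0.1444], [0, 0, -0.1444], [0, 0, -0.1444], [0, 0, -0.1444], [0, 0, -0.1444], [0, 0, -0.1444], [0, 0, -0.1444], [0, 0, -0.1444]])

```text
time: 3.0
tool_pos: [0.5169, 0.1804, 0.1705]
tcp_rot: [-0.0, 0.995, -0.104, 0.0]
ft_force: [-0.5, -0.5, 0.3]
gripper_width: 0.001
```

```bash
python3 - <<'E'
from h import *
import pickle
c=cam("wrist");pickle.dump(c,open("w2.pkl","wb"))
cv2.imwrite("pics/w2.png",cv2.resize(c["image"][80:400,100:460,::-1],None,fx=1.8,fy=1.8,interpolation=cv2.INTER_CUBIC))
s=robot.state();print(s["tool_pos"],s["joints"],s["ft_force"]); M=R.from_quat(np.roll(s["tcp_rot"],-1)).as_matrix();print(M)
E
```

```text
[0.51688159 0.18054965 0.17032938] [ 2.09039122e-01  2.97265412e-01  1.69963982e+00 -1.42563035e-04
  1.14417679e+00  4.15954828e-01] [-0.81845308 -0.79064056 -0.16023046]
[[ 9.78681188e-01 -2.05384653e-01  5.26456968e-04]
 [-2.05384671e-01 -9.78681325e-01 -2.09916808e-05]
 [ 5.19544972e-04 -8.75820281e-05 -9.99999861e-01]]
```

View pics/w2.png

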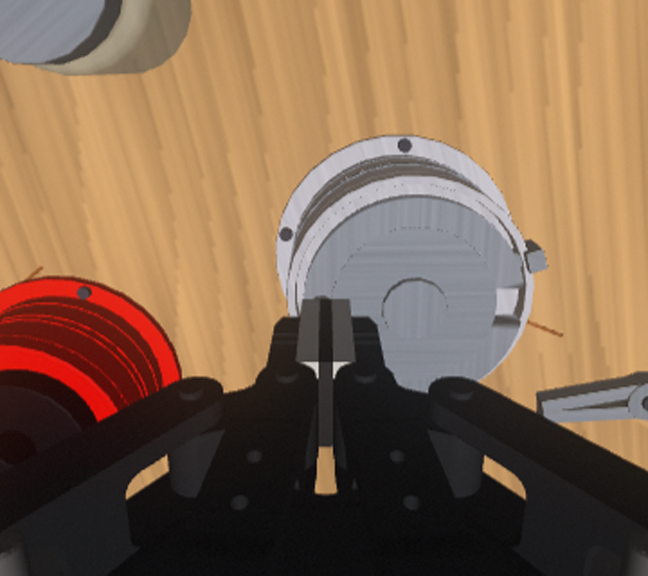

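```bash
cat >> h.py <<'E'
def meas(c,k,u0,v0,edge,zt,**pts):
    from scipy.optimize import least_squares as ls
    P=lambda x,y,z:ray(c,u0+x/k-.3,v0+y/k-.3,z)[:2]
    Q=np.array([P(*p,zt) for p in edge])
    f=ls(lambda q:np.hypot(*(Q-q[:2]).T)-.048,[.55,.145]);C=f.x;print("cap",C,np.round(f.fun,4))
    for n,p in pts.items():
        w=P(*p);d=w-C;print(n,np.round(w,4),"r",round(np.hypot(*d),4),"ang",round(np.degrees(np.arctan2(d[1],d[0])),1))
E
python3 - <<'E'
from h import *
import pickle
c=pickle.load(open("w2.pkl","rb"))
meas(c,1.8,100,80,[(302,290),(330,233),(415,195),(480,220),(512,255)],.072,button=(415,307,.076),notchin=(494,303,.072),notchout=(522,302,.072),lugtop=(529,250,.066),lugouter=(541,258,.062))
E
```

```text
cap [0.54742978 0.1459831 ] [-0.0004 -0.0002  0.0009 -0.0009  0.    ]
button [0.549  0.1463] r 0.0016 ang 10.3
notchin [0.5833 0.1391] r 0.0366 ang -10.8
notchout [0.5953 0.1371] r 0.0487 ang -10.5
lugtop [0.6026 0.1579] r 0.0565 ang 12.2
lugouter [0.6087 0.1514] r 0.0615 ang 5.0
```

Call:
servo_tool(claw=[0, 0, 0, 0], slide=[[0, 0, 0.03], [0, 0, 0.05], [0, 0, 0.064], [0, 0, 0.064]], delta_rot=[[0, 0, 0], [0, 0, 0], [0, 0, 0], [0, 0, 0]])

```text
time: 3.45
tool_pos: [0.5153, 0.1805, 0.1041]
tcp_rot: [0.001, 0.995, -0.103, -0.002]
ft_force: [-1.0, -0.0, 0.0]
gripper_width: 0.0
```

Call:
servo_tool(claw=[0, 0, 0, 0, 0, 0, 0, 0, 0], slide=[[0, 0.004, -0.002], [0, 0.007, -0.002], [0, 0.01, -0.002], [-0.001, 0.012, -0.002], [-0.0013, 0.0136, -0.002], [-0.002, 0.0155, -0.002], [-0.0023, 0.0172, -0.002], [-0.0029, 0.02, -0.002], [-0.0029, 0.02, -0.002]], delta_rot=[[0, 0, 0], [0, 0, 0], [0, 0, 0], [0, 0, -0.007], [0, 0, -0.014], [0, 0, -0.021], [0, 0, -0.028], [0, 0, -0.039], [0, 0, -0.039]])

```text
time: 4.35
tool_pos: [0.5103, 0.1619, 0.1089]
tcp_rot: [-0.0, 1.0, 0.02, 0.001]
ft_force: [-0.7, 1.9, 0.6]
gripper_width: 0.001
```

```bash
python3 - <<'E'
from h import *
import pickle
c=cam("wrist");pickle.dump(c,open("w3.pkl","wb"))
cv2.imwrite("pics/w3.png",cv2.resize(c["image"][120:320,200:460,::-1],None,fx=2.8,fy=2.8,interpolation=cv2.INTER_CUBIC))
s=robot.state();print(s["tool_pos"],s["ft_force"])
E
```

```text
[0.51035884 0.16188934 0.10878318] [0.27960282 1.54019017 0.70059205]
```

View pics/w3.png

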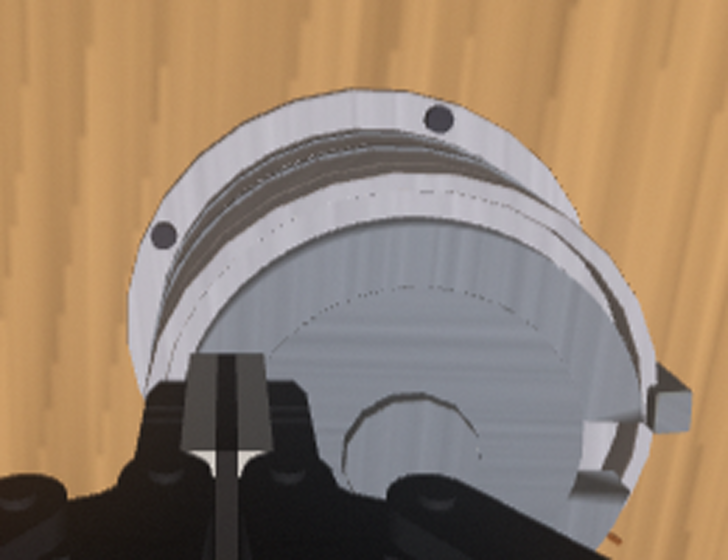

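```bash
python3 - <<'E'
from h import *
import pickle
c=pickle.load(open("w3.pkl","rb"))
meas(c,2.8,200,120,[(205,335),(250,285),(320,238),(420,217),(520,240),(590,300),(628,360),(642,415)],.072,button=(412,460,.076),n1=(583,422,.072),n2=(570,497,.072),n3=(642,422,.072),n4=(624,492,.072),ni=(577,460,.072),no=(633,457,.072),lugtop=(672,412,.066),lugL=(650,428,.066),lugR=(651,403,.066),tip=(228,354,.084))
E
```

```text
cap [0.5479366  0.14551781] [-0.0001 -0.0004  0.0003  0.0006  0.0002 -0.0011 -0.0003  0.0007]
button [0.5488 0.1442] r 0.0016 ang -58.2
n1 [0.5841 0.152 ] r 0.0367 ang 10.2
n2 [0.5842 0.1343] r 0.0379 ang -17.2
n3 [0.5962 0.1525] r 0.0488 ang 8.2
n4 [0.5954 0.136 ] r 0.0484 ang -11.4
ni [0.5842 0.1432] r 0.0364 ang -3.7
no [0.5958 0.1443] r 0.0479 ang -1.4
lugtop [0.6056 0.152 ] r 0.058 ang 6.4
lugL [0.6016 0.148 ] r 0.0537 ang 2.7
lugR [0.6007 0.1539] r 0.0534 ang 9.0
tip [0.5103 0.1696] r 0.0447 ang 147.3
```

Call:
servo_tool(claw=[0, 0, 0, 0, 0], slide=[[-0.0006, 0.0015, 0], [-0.0011, 0.003, 0], [-0.0017, 0.0045, 0], [-0.0022, 0.0058, 0], [-0.0022, 0.0058, 0]], delta_rot=[[0, 0, -0.006], [0, 0, -0.012], [0, 0, -0.018], [0, 0, -0.0236], [0, 0, -0.0236]])

```text
time: 4.9
tool_pos: [0.5083, 0.1562, 0.1085]
tcp_rot: [-0.0, 0.996, 0.093, 0.001]
ft_force: [0.3, 0.4, 1.2]
gripper_width: 0.004
```

Call:
servo_tool(claw=[0, 0, 0, 0, 0, 0], slide=[[0, -0.008, 0], [0, -0.012, -0.01], [0, -0.012, -0.03], [0, -0.012, -0.05], [0, -0.012, -0.05], [0, -0.012, -0.05]], delta_rot=[[0, 0, 0], [0, 0, 0], [0, 0, 0], [0, 0, 0], [0, 0, 0], [0, 0, 0]])

```text
time: 5.5
tool_pos: [0.5058, 0.1681, 0.1584]
tcp_rot: [0.0, 0.996, 0.094, 0.0]
ft_force: [0.3, 0.5, -0.1]
gripper_width: 0.001
```

```bash
python3 - <<'E'
from h import *
import pickle
c=cam("wrist");pickle.dump(c,open("w4.pkl","wb"))
cv2.imwrite("pics/w4.png",cv2.resize(c["image"][120:320,200:460,::-1],None,fx=2.8,fy=2.8,interpolation=cv2.INTER_CUBIC))
s=robot.state();print(s["tool_pos"],s["tcp_rot"],s["ft_force"])
E
```

```text
[0.50526989 0.16786722 0.157676  ] [ 1.36118304e-04  9.95556998e-01  9.41601540e-02 -3.32224523e-04] [-0.37131868  0.02365293 -0.78781662]
```

View pics/w4.png

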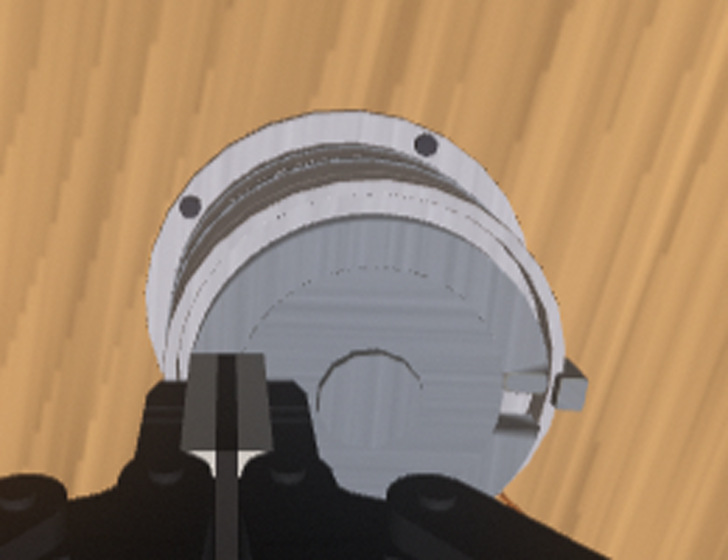

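```bash
python3 - <<'E'
from h import *
import pickle
c=pickle.load(open("w4.pkl","rb"))
meas(c,2.8,200,120,[(192,340),(225,282),(270,243),(320,220),(375,213),(440,228),(500,270),(535,320),(550,370)],.072,button=(369,400,.076),n1=(503,372,.072),n2=(493,430,.072),n3=(550,372,.072),n4=(534,432,.072),lugtop=(572,392,.066),lugL=(555,406,.066),lugR=(556,376,.066),lugFL=(585,406,.066),key1=(505,392,.061),key2=(545,394,.061))
C=[.5485,.1455]
for a,r,z in((5,.048,.072),(7,.043,.061),(7,.039,.061),(7,.056,.066),(7,.052,.066)):
  for s in(-1,0,1):
    h={.048:8,.043:4,.039:4}.get(r,5)/1000*s;t=np.radians(a);p=[C[0]+r*np.cos(t)-h*np.sin(t),C[1]+r*np.sin(t)+h*np.cos(t),z]
    u,v=proj(c,p);print(a,r,s,round((u-200)*2.8),round((v-120)*2.8))
E
python3 - <<'E'
import sys;sys.path.insert(0,".")
from h import *
import pickle
c=pickle.load(open("w4.pkl","rb"))
cv2.imwrite("pics/z4.png",cv2.resize(c["image"][235:290,350:425,::-1],None,fx=9,fy=9,interpolation=cv2.INTER_CUBIC))
E
```

```text
cap [0.54746704 0.14581442] [ 0.0001 -0.0001  0.0001  0.0005  0.0004 -0.0004 -0.001  -0.0003  0.0013]
button [0.5483 0.1446] r 0.0015 ang -55.7
n1 [0.5825 0.1574] r 0.0369 ang 18.3
n2 [0.5846 0.1403] r 0.0376 ang -8.5
n3 [0.5948 0.1597] r 0.0493 ang 16.4
n4 [0.5957 0.1418] r 0.0484 ang -4.8
lugtop [0.6055 0.1528] r 0.0584 ang 6.8
lugL [0.6021 0.1478] r 0.0547 ang 2.1
lugR [0.5997 0.1566] r 0.0533 ang 11.6
lugFL [0.6103 0.1493] r 0.0629 ang 3.2
key1 [0.5896 0.1472] r 0.0421 ang 1.9
key2 [0.6009 0.1487] r 0.0535 ang 3.1
5 0.048 -1 538 432
5 0.048 0 544 406
5 0.048 1 550 379
7 0.043 -1 511 394
7 0.043 0 513 381
7 0.043 1 515 368
7 0.039 -1 497 393
7 0.039 0 499 380
7 0.039 1 501 367
7 0.056 -1 563 408
7 0.056 0 566 392
7 0.056 1 569 375
7 0.052 -1 548 407
7 0.052 0 551 391
7 0.052 1 555 374
```

View pics/z4.png

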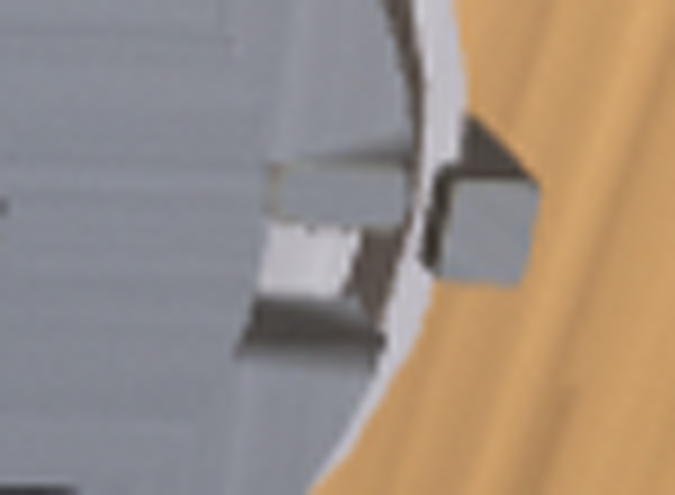

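The key's edge matches a key at 7°, and the notch is at about 5.4°. That is within tolerance (about 1 mm against 4 mm). Now above the button and down.

Call:
servo_tool(claw=[0, 0, 0, 0, 0], slide=[[0.038, 0.0306, 0], [0.038, 0.0306, 0], [0.038, 0.0306, 0.02], [0.038, 0.0306, 0.042], [0.038, 0.0306, 0.042]], delta_rot=[[0, 0, 0], [0, 0, 0], [0, 0, 0], [0, 0, 0], [0, 0, 0]])

```text
time: 6.05
tool_pos: [0.5457, 0.1444, 0.1123]
tcp_rot: [0.0, 0.996, 0.094, -0.004]
ft_force: [-1.0, -0.6, -0.3]
gripper_width: 0.0
```

Call:
servo_tool(claw=[0, 0, 0, 0, 0, 0, 0, 0], slide=[[0, 0, 0.003], [0, 0, 0.006], [0, 0, 0.009], [0, 0, 0.011], [0, 0, 0.013], [0, 0, 0.015], [0, 0, 0.017], [0, 0, 0.017]], delta_rot=[[0, 0, 0], [0, 0, 0], [0, 0, 0], [0, 0, 0], [0, 0, 0], [0, 0, 0], [0, 0, 0], [0, 0, 0]])

```text
time: 6.85
tool_pos: [0.549, 0.1449, 0.0994]
tcp_rot: [0.0, 0.996, 0.094, 0.0]
ft_force: [-0.8, -0.9, 3.5]
gripper_width: -0.003
```

Call:
servo_tool(claw=[0, 0, 0, 0, 0], slide=[[0, 0, 0.001], [0, 0, 0.002], [0, 0, 0.003], [0, 0, 0.004], [0, 0, 0.004]], delta_rot=[[0, 0, 0], [0, 0, 0], [0, 0, 0], [0, 0, 0], [0, 0, 0]])

```text
time: 7.35
tool_pos: [0.549, 0.1449, 0.0956]
tcp_rot: [0.0, 0.996, 0.094, 0.0]
ft_force: [-0.5, 0.3, 5.1]
gripper_width: -0.001
```

Already past the key's height at only 5 N. Continuing.

Call:
servo_tool(claw=[0, 0, 0, 0, 0], slide=[[0, 0, 0.001], [0, 0, 0.002], [0, 0, 0.003], [0, 0, 0.004], [0, 0, 0.004]], delta_rot=[[0, 0, 0], [0, 0, 0], [0, 0, 0], [0, 0, 0], [0, 0, 0]])

```text
time: 7.85
tool_pos: [0.549, 0.1449, 0.0916]
tcp_rot: [0.0, 0.996, 0.094, 0.0]
ft_force: [-0.4, -0.1, 4.2]
gripper_width: 0.001
```

Call:
servo_tool(claw=[0, 0, 0], slide=[[0, 0, 0.0007], [0, 0, 0.001], [0, 0, 0.001]], delta_rot=[[0, 0, 0], [0, 0, 0], [0, 0, 0]])

```text
time: 8.15
tool_pos: [0.549, 0.1449, 0.091]
tcp_rot: [0.0, 0.996, 0.094, 0.0]
ft_force: [-2.4, -0.5, 7.3]
gripper_width: 0.002
```

Call:
servo_tool(claw=[0, 0, 0], slide=[[0, 0, 0.0005], [0, 0, 0.001], [0, 0, 0.001]], delta_rot=[[0, 0, 0], [0, 0, 0], [0, 0, 0]])

```text
time: 8.45
tool_pos: [0.549, 0.1449, 0.091]
tcp_rot: [0.0, 0.996, 0.094, 0.001]
ft_force: [-4.1, -0.9, 13.0]
gripper_width: -0.007
```

The hard stop is at 0.0910 (expected 0.0910). I'll lift clear, then check from above.

Call:
servo_tool(claw=[0, 0, 0, 0, 0, 0, 0, 0], slide=[[0, 0, -0.005], [0, 0, -0.02], [0, 0, -0.05], [0, 0, -0.09], [-0.03, -0.03, -0.11], [-0.03, -0.03, -0.11], [-0.03, -0.03, -0.11], [-0.03, -0.03, -0.11]], delta_rot=[[0, 0, 0], [0, 0, 0], [0, 0, 0], [0, 0, 0], [0, 0, 0], [0, 0, 0], [0, 0, 0], [0, 0, 0]])

```text
time: 9.25
tool_pos: [0.5138, 0.1684, 0.1982]
tcp_rot: [0.0, 0.996, 0.094, -0.0]
ft_force: [-0.3, -1.2, -0.3]
gripper_width: -0.006
```

```bash
python3 - <<'E'
from h import *
c=cam("wrist");b=cam("scene")
z=lambda I,k,w,h:cv2.resize(I[:,:,::-1],(w,h),interpolation=cv2.INTER_CUBIC)
cv2.imwrite("pics/end.png",np.hstack([z(c["image"][120:320,230:430],0,400,400),z(b["image"][155:225,257:327],0,400,400)]))
s=robot.state();print(s["tool_pos"],s["ft_force"])
E
```

```text
[0.51387572 0.16821995 0.19784754] [ 0.48419626  0.46180926 -0.63551222]
```

View pics/end.png

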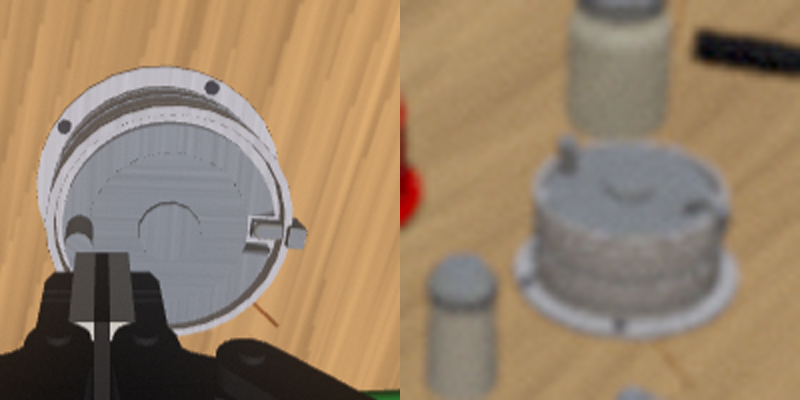

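The left crop shows the key standing inside the notch at about (265,232). In the right crop the cap is level and flush with the rim, and the tool is clear.

```bash
python3 -c "from workcell import robot;print(robot.finish_job())"
```

```text
the job is handed in; nothing more can be done
None
```

The cap on the left barrel (centre at about x 0.549, y 0.145 m) is seated flush and the job is handed in. With the gripper shut, I pushed the stud round about 17–18°, then pressed the button down until it stopped.

- **Turning:** before pressing, the notch stood at about 5.4° and the key at about 7°. That is roughly 1 mm off, with 4 mm allowed. Side force while turning read about 2 N.
- **Pressing:** the cap slid past the key at about 5 N. It stopped at the tool height expected for flush (0.091 m), with 13 N at the end.
- **Last checks:** the final wrist and scene pictures show the key inside the notch and the cap level with the rim. The arm was about 0.1 m above the cap, and the whole job took about 9.4 s. I never touched the other barrel or the loose items, though I did not measure their positions again at the end.
- **Disagreement:** one rough lug reading, from a point I picked badly in an oblique view, gave 5° and 12°. Every other view put the lug at about 7°, and I used that.

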